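Slide the bathroom caddy to its mark and lock it

ROBOT

A 6-joint arm with a two-finger parallel gripper is mounted at the origin on the work surface. World frame = base frame: x ahead of the robot, y to its left, z up, the work surface at z = 0. Lengths are in m, angles in rad, forces in N, time in s.
With the tool pointing down it reaches from about 0.35 to 0.85 m from the base axis. Payload 8.1 kg.
Tool frame: the origin (TCP) lies midway between the tips of the shut fingers; the grasp point (between the pads) lies 19 mm behind it; y points along the fingers, x is the direction in which the jaws open and shut, and the axes are right-handed (so a half turn about y gives the same grasp; the last joint's range is limited). The gripper opens to 85 mm and grips with 20 to 120 N. Pads are 22 mm wide; open, the fingers measure 114 mm over their backs; the gripper's body (76 mm by 85 mm) begins 54 mm behind the grasp point. The pads swing forward as they close: fully open they stand 13 mm farther back than shut.
Start: joints at [-1.342, 0.13, 1.488, -0, 1.523, -0.085], TCP at [0.185, -0.571, 0.2] pointing down, gripper open.
Joint ranges: [-2.96, 2.96], [-0.89, 2.26], [0.02, 2.5], [-1.34, 4.48], [0, 2.73], [-2.66, 2.66]. Speed limits (rad/s): [2.39, 2.39, 2.79, 3.14, 3.14, 3.14].

INTERFACE

Orientations are given as a unit quaternion [x, y, z, w].
In Python, from station import ctrl gives the robot as it stands.
- The arm moves only by the tool jog_arm, never from a script. Its argument "rows" is a list of rows, each a list of 3 entries, a list of its own where there are three numbers: the opening, from 0 (shut) to 1 (fully open), then the shift along the tool's x, y, z in m, then the turn about the tool's y in rad. A call has 1 to 5 rows; each row shifts and turns the pose as measured when the row begins, along the tool's axes as they then stand; what a row does not reach is not made up. A row lasts 1/12 s, in which the tool goes at most 41.7 mm and 7.16 degrees, less where a joint would pass 70% of its speed; a pose out of reach is approached as far as the arm can. A call with a gripper value outside its range is refused whole. The fingers move at their own pace and stop on an object; the grip force is fixed at half the most. Time passes only in rows, so rows that do not move let the fingers close. It gives the time, the measured TCP pose, the force and the opening at its end, in the units of the state.
- ctrl.sense(): the state, without advancing time (a new reading comes with each control period).
- ctrl.grab_frame(name): name is "scene" or "top"; returns a dict with "image" (480x640x3 uint8, red, green, blue), "vfov" (degrees; the focal length in pixels is half the picture's height over the tangent of half this angle, whatever the lens; pixels are square), "cx", "cy" (the principal point, pixels), "dist_coeffs" ([k1, k2, p1, p2, k3] as OpenCV has them; the pictures are not rectified), "R" (3x3) and "t" (3): a world point X has camera coordinates R X + t. Camera axes: x right, y down, z forward; pixel columns grow to the right and rows downward; lengths in m; the calibration is good to about 2 mm. A picture is of the moment at which its call begins. There is no depth.
- ctrl.close_job(): hands the job in, once; it reports no verdict.
The state is a dict: "time": time; "q": joint angles; "joint_vel": joint speeds; "joint_efforts": joint torques, N m; "tcp_pos": TCP position; "ee_rot": TCP orientation; "contact_force": force on the tool from outside, world axes, zero at the start; "moment": the same for the moment, N m; "opening": finger opening in m.
Only numpy, scipy, OpenCV 4.12 (cv2) and the standard library are available. Lean on these libraries where they do the work, as an engineer would, in place of code of your own. Each camera call takes 0.05 s, during which the arm holds its last target. There are 200 camera calls.

TASK

Slide the turntable caddy gently along its rail until the red pointer on its carriage stands over the green stripe (not the yellow one), then push the orange lock grip on the carriage fully home, towards the turntable. Do not touch or tip any of the things that stand on the turntable, and leave the pointer on the green stripe.

Things in the scene. Friction and masses are not known exactly. Their poses are not given: they have to be found in the camera images.
- rail: white fixed base plate of the caddy slide, 10 mm thick, with a grey stop block at each end. Origin on the shelf surface, below the turntable's centre at the start; the plate spans x -245 to +135 mm, y -300 to +300 mm; its front is towards -x, the robot. Its y axis is the slide direction. Place and yaw (up to 0.13 rad) vary.
- carriage (a joint): position (m) of the grey carriage along the rail's +y, 0 at the start, range -0.16 to +0.16. Moved by a steady push of about 4 N; it stays where it is left.
- pointer (a point): tip of the red pointer (5 mm wide) at the middle of the carriage's front edge, 25 mm above the shelf, 207 mm in front (-x) of the turntable's centre. Axes as the rail's. The grey carriage is a plate 240 mm wide (y), its top 30 mm above the shelf, from 183 mm in front (-x) of the turntable's centre to 130 mm behind it.
- push_tab (a point): centre of the top of the blue upright push tab on the carriage: 32 mm (x) by 12 mm (y), rising from the carriage's top (30 mm above the shelf) to 80 mm above the shelf; 47 mm behind (+x of) the pointer tip. Push it sideways on either broad face. Axes parallel to the rail's.
- mark_green: white plate 40 mm (x) by 36 mm (y) by 3 mm, with a green stripe 12 mm wide (y) across its middle, on the rail base's front ledge 10 mm above the shelf. Origin at the centre of its underside, axes as the rail's: the pointer is on the mark when its y here is within 6 mm of 0. It is 50 to 135 mm to the left or the right of the pointer's start.
- mark_yellow: the same kind of plate with a yellow stripe, on the other side: not the wanted mark.
- lock (a joint): travel (m) of the orange lock grip, towards the turntable (rail's +x): 0 to 0.008 at the start (pulled out to the robot's side), 0.030 fully home at its end stop. Needs a push of about 2 to 3 N and stays where it is left.
- lock_grip (a point): centre of the top of the orange lock grip, a block 14 mm (x) by 26 mm (y), standing from the carriage's top to 63 mm above the shelf; it rides on the carriage 85 mm to the +y side of the push tab, between two low dark guides 5 mm high. Axes parallel to the rail's.
- turntable_centre (a point): centre of the top of the round light-wood turntable, 250 mm across, top 52 mm above the shelf, which spins freely on the carriage. The four things stand on it in varying places about 70 mm from its centre.
- soap_dish: round white ceramic soap dish, 88 mm across, 24 mm high, loose on the turntable. Origin at the centre of its underside.
- tweezers_tin: silver tweezers tin, 68 by 30 by 16 mm, loose on the turntable. Origin at the centre of its underside.
- pill_bottle: orange plastic pill bottle, closed, empty and light, 38 mm across, 72 mm high, standing loose on the turntable. Origin at the centre of its underside.
- pumice: grey-green glass pumice stone, 66 by 44 by 24 mm, loose on the turntable. Origin at the centre of its underside.

How it is judged:
By the outcome, as a careful person would: the job done as asked, in the order asked, and still so for the second after the job is handed in, with the robot touching nothing.
It also fails if it takes over 43 s, if anything falls off the work surface, if the arm or the gripper's body presses on something with over 40 N, if the wrist force passes 120 N, or if a joint passes its speed limit or range.

## Working session

There is one attempt and no reset: what is moved stays moved. The work goes in short steps, Python scripts to look and compute and a tool call to move; the robot and the scene stay as the last step left them, time stands still between calls to the robot, and variables do not carry over. Pictures are saved under pics/ and viewed, about 8 in all and at most 12, crops included, and the job is handed in when it is done.

Besides the shell and the picture viewer there is one more tool, called by a JSON object that holds its "op" and its "data", one argument or row to a line. jog_arm: Moves the arm, as the interface text tells. Its arguments: {"type":"object","properties":{"rows":{"type":"array"}},"required":["rows"]}

```bash
mkdir -p pics; cat > h.py <<'E'
import numpy as np, cv2
from station import ctrl
def K(f):
    F=240/np.tan(np.radians(f["vfov"])/2); return np.array([[F,0,f["cx"]],[0,F,f["cy"]],[0,0,1]])
def ray(f,uv,z):
    n=cv2.undistortPoints(np.array(uv,float).reshape(-1,1,2),K(f),np.array(f["dist_coeffs"],float)).reshape(-1,2)
    R=np.array(f["R"]);c=-R.T@np.array(f["t"])
    d=np.c_[n,np.ones(len(n))]@R
    return c+d*((z-c[2])/d[:,2])[:,None]
def proj(f,X):
    r,_=cv2.Rodrigues(np.array(f["R"])); return cv2.projectPoints(np.array(X,float).reshape(-1,1,3),r,np.array(f["t"],float),K(f),np.array(f["dist_coeffs"],float))[0].reshape(-1,2)
def save(f,name): cv2.imwrite("pics/"+name,f["image"][:,:,::-1])
E
python3 - <<'E'
from h import *
for n in("top","scene"):
    f=ctrl.grab_frame(n);save(f,n+"0.png");R=np.array(f["R"]);print(n,-R.T@np.array(f["t"]),R[2])
s=ctrl.sense();print(s["time"],s["tcp_pos"],s["ee_rot"],s["contact_force"],s["opening"])
E
```

```text
top [ 0.50732473 -0.0149118   0.73750598] [ 0.09129348  0.0142073  -0.99572268]
scene [1.06072257 0.03105025 0.52016562] [-0.71157507 -0.05292131 -0.7006142 ]
0.1 [ 0.18510147 -0.57013272  0.19891581] [-0.57158011  0.41618664 -0.41527571  0.57239054] [ 1.1963927   0.06320585 -0.59798971] 0.08517721034198668
```

View pics/top0.png

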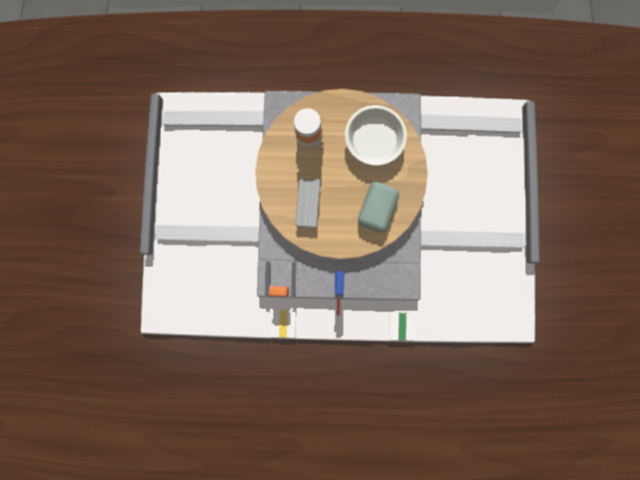

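View pics/scene0.png

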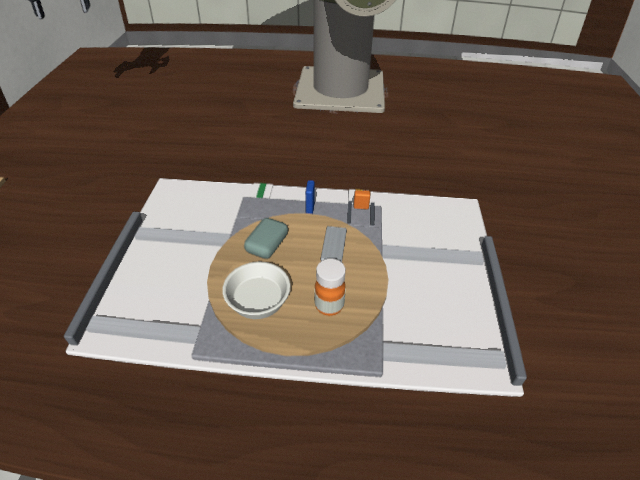

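The top view shows the green stripe at about (402,326), on the -y side, and the yellow stripe at (283,324). The pointer is at (338,307), the blue tab at (339,283) and the lock grip at (278,291). The scene view agrees with this.

```bash
cat >> h.py <<'E'
RNG=dict(green=((45,110,60),(80,255,255)),yellow=((18,140,60),(32,255,255)),blue=((108,120,50),(130,255,255)),orange=((4,170,120),(15,255,255)),red=((172,110,40),(180,255,255)))
def blob(f,c,roi=None):
    hsv=cv2.cvtColor(f["image"],cv2.COLOR_RGB2HSV);m=cv2.inRange(hsv,*map(np.array,RNG[c]))
    if c=="red": m|=cv2.inRange(hsv,np.array((0,110,40)),np.array((3,255,255)))
    if roi:
        k=np.zeros_like(m);x0,y0,x1,y1=roi;k[y0:y1,x0:x1]=m[y0:y1,x0:x1];m=k
    n,_,st,ce=cv2.connectedComponentsWithStats(m)
    if n<2: return None
    i=1+st[1:,4].argmax();return ce[i],st[i]
E
python3 - <<'E'
from h import *
f=ctrl.grab_frame("top");roi=(200,260,480,350)
Z=dict(green=.013,yellow=.013,blue=.08,orange=.063,red=.025)
for c in Z:
    b=blob(f,c,roi)
    if b is None: print(c,None);continue
    print(c,b[0].round(1),b[1],ray(f,[b[0]],Z[c])[0].round(4))
g=ctrl.grab_frame("scene")
for c in("green","blue","orange","red"):
    b=blob(g,c,(200,160,400,215))
    if b is not None: print("S",c,b[0].round(1),b[1],ray(g,[b[0]],Z[c])[0].round(4))
# rail front edge: last white row before wood, per column
gray=cv2.cvtColor(f["image"],cv2.COLOR_RGB2GRAY)
P=[(u,max(v for v in range(300,360) if gray[v,u]>150)) for u in list(range(155,275,6))+list(range(425,525,6))]
W=ray(f,np.array(P)+[0,.5],.010);p=np.polyfit(W[:,1],W[:,0],1);print("front x=",p,"yaw",-p[0],"res",np.abs(np.polyval(p,W[:,1])-W[:,0]).max())
# turntable
hsv=cv2.cvtColor(f["image"],cv2.COLOR_RGB2HSV)
im=f["image"][260:350,230:450];cv2.imwrite("pics/crop.png",cv2.resize(im[:,:,::-1],None,fx=3.6,fy=3.6,interpolation=cv2.INTER_NEAREST))
E
```

```text
green [402.  326.3] [400 315   5  24 118] [ 0.4412 -0.1225  0.013 ]
yellow [282.4 330.3] [280 324   6  13  72] [0.4321 0.0549 0.013 ]
blue [339.  282.2] [336 271   7  23 156] [ 0.5053 -0.0266  0.08  ]
orange [285.7 288.3] [285 288   2   2   3] [0.4953 0.0469 0.063 ]
red [337.8 307. ] [337 299   2  15  18] [ 0.4689 -0.0265  0.025 ]
S green [261. 190.] [257 183   9  15  75] [ 0.4418 -0.1231  0.013 ]
S blue [309.6 196.7] [306 180   8  33 244] [ 0.5325 -0.0248  0.08  ]
S orange [361.5 199.1] [354 190  16  19 265] [0.51   0.0567 0.063 ]
front x= [0.00474982 0.42033308] yaw -0.0047498188001127055 res 0.0007261398920325179
```

View pics/crop.png

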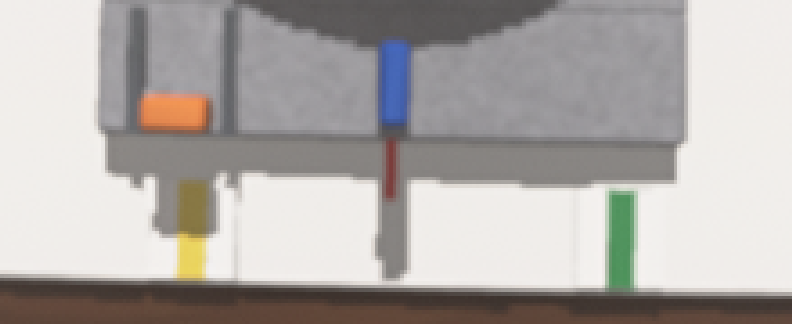

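Yaw is about -0.005. The rail's front edge gives the pointer tip at x≈0.458 and the tab at x≈0.505, and both agree with the blobs. The carriage has to move about -96 mm in y. I'll turn the tool to face +x, shut the fingers, and approach the tab from its +y side.

{"op": "jog_arm", "data": {
  "rows": [
    [0,[0,0,0],0.1],
    [0,[0,0,0],0.1],
    [0,[0,0,0],0.08],
    [0,[0,0,0],0.03],
    [0,[0,0,0],0]
  ]
}}

```text
time: 0.62
tcp_pos: [0.1849, -0.5694, 0.1976]
ee_rot: [-0.497, 0.504, -0.501, 0.498]
contact_force: [0.1, -0.0, -0.6]
opening: 0.0257
```

```bash
cat > st.py <<'E'
from h import *
from scipy.spatial.transform import Rotation as Ro
s=ctrl.sense();R=Ro.from_quat(s["ee_rot"]).as_matrix()
print(round(s["time"],2),np.round(s["tcp_pos"],4),"F",np.round(s["contact_force"],1),"open",round(s["opening"],4));print(R.round(3))
E
python3 st.py; python3 - <<'E'
from h import *
RNG["orange"]=((5,130,120),(16,255,255))
f=ctrl.grab_frame("top");b=blob(f,"orange",(260,275,300,300));print(b,ray(f,[b[0]],.063))
E
```

```text
0.62 [ 0.1849 -0.5694  0.1976] F [ 0.1 -0.  -0.6] open 0.0257
[[-0.011 -0.001  1.   ]
 [-1.     0.004 -0.011]
 [-0.004 -1.    -0.001]]
(array([277.94578313, 290.98192771]), array([269, 287,  19,   9, 166], dtype=int32)) [[0.49143542 0.05756115 0.063     ]]
```

{"op": "jog_arm", "data": {
  "rows": [
    [0,[-0.035,0,0.019],0],
    [0,[-0.035,0,0.019],0],
    [0,[-0.035,0,0.019],0],
    [0,[-0.035,0,0.019],0],
    [0,[-0.035,0,0.019],0]
  ]
}}

```text
time: 1.08
tcp_pos: [0.2789, -0.394, 0.1941]
ee_rot: [-0.497, 0.505, -0.5, 0.498]
contact_force: [0.7, 0.2, 0.7]
opening: -0.0001
```

{"op": "jog_arm", "data": {
  "rows": [
    [0,[-0.035,0,0.019],0],
    [0,[-0.035,0,0.019],0],
    [0,[-0.035,0,0.019],0],
    [0,[-0.035,0,0.019],0],
    [0,[-0.035,0,0.019],0]
  ]
}}

```text
time: 1.5
tcp_pos: [0.3775, -0.2109, 0.1951]
ee_rot: [-0.498, 0.503, -0.499, 0.5]
contact_force: [0.7, -0.5, 0.3]
opening: -0.0
```

{"op": "jog_arm", "data": {
  "rows": [
    [0,[-0.035,0,0.019],0],
    [0,[-0.035,0,0.019],0],
    [0,[-0.035,0,0.019],0],
    [0,[-0.035,0,0.019],0],
    [0,[-0.035,0,0.019],0]
  ]
}}

```text
time: 1.92
tcp_pos: [0.4752, -0.0265, 0.1974]
ee_rot: [-0.5, 0.499, -0.498, 0.503]
contact_force: [0.9, -0.6, -0.7]
opening: 0.0003
```

{"op": "jog_arm", "data": {
  "rows": [
    [0,[-0.025,0,0.013],0],
    [0,[-0.01,0,0.005],0],
    [0,[0,0,0],0]
  ]
}}

```text
time: 2.17
tcp_pos: [0.4957, 0.0182, 0.1978]
ee_rot: [-0.502, 0.496, -0.495, 0.507]
contact_force: [-0.2, -0.1, 0.4]
opening: 0.0001
```

{"op": "jog_arm", "data": {
  "rows": [
    [0,[0.006,0.03,0],0.02],
    [0,[0,0.03,0],0],
    [0,[0,0.03,0],0],
    [0,[0,0.025,0],0],
    [0,[0,0,0],0]
  ]
}}

```text
time: 2.58
tcp_pos: [0.4984, 0.0113, 0.0821]
ee_rot: [-0.498, 0.497, -0.5, 0.506]
contact_force: [-1.1, -0.7, -0.6]
opening: 0.0003
```

{"op": "jog_arm", "data": {
  "rows": [
    [0,[0,0.015,-0.001],0],
    [0,[0,0.014,0],0],
    [0,[0,0.004,0],0],
    [0,[0,0,0],0]
  ]
}}

```text
time: 2.92
tcp_pos: [0.4972, 0.0083, 0.0508]
ee_rot: [-0.498, 0.496, -0.5, 0.505]
contact_force: [-0.8, -0.5, 0.2]
opening: -0.0003
```

```bash
python3 st.py; python3 -c "
from h import *
f=ctrl.grab_frame('scene');im=f['image'][120:300,180:420];cv2.imwrite('pics/s1.png',cv2.resize(im[:,:,::-1],None,fx=3,fy=3))"
```

```text
2.92 [0.4972 0.0083 0.0508] F [-0.8 -0.5  0.2] open -0.0003
[[ 0.008  0.01   1.   ]
 [-1.     0.004  0.008]
 [-0.004 -1.     0.01 ]]
```

View pics/s1.png

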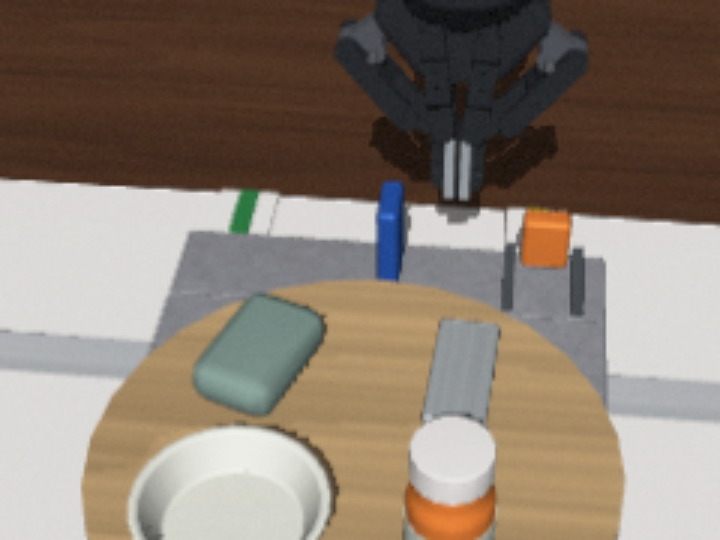

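The picture shows the shut fingers at crop (458,170), clear between the blue tab (390,230) and the lock grip (546,238). Everything on the turntable is standing. I'll push slowly.

{"op": "jog_arm", "data": {
  "rows": [
    [0,[0.004,0,0],0],
    [0,[0.004,0,0],0],
    [0,[0.003,0,0],0],
    [0,[0.003,0,0],0],
    [0,[0.003,0,0],0]
  ]
}}

```text
time: 3.38
tcp_pos: [0.5016, -0.0111, 0.0575]
ee_rot: [-0.497, 0.494, -0.502, 0.508]
contact_force: [-0.1, 0.7, -0.4]
opening: -0.0
```

{"op": "jog_arm", "data": {
  "rows": [
    [0,[0.003,0,0],0],
    [0,[0.003,0,0],0],
    [0,[0.003,0,0],0],
    [0,[0.003,0,0],0],
    [0,[0.003,0,0],0]
  ]
}}

```text
time: 3.8
tcp_pos: [0.5023, -0.0281, 0.0583]
ee_rot: [-0.496, 0.493, -0.503, 0.508]
contact_force: [0.2, 0.1, 0.4]
opening: 0.0002
```

```bash
cat > m.py <<'E'
from h import *
f=ctrl.grab_frame("top")
for c,z in(("blue",.08),("green",.013),("red",.025),("yellow",.013)):
    b=blob(f,c,(200,255,500,350))
    if b is not None: print(c,b[0].round(1),b[1],ray(f,[b[0]],z)[0].round(4))
E
python3 m.py
python3 st.py; python3 -c "
from h import *
f=ctrl.grab_frame('scene');im=f['image'][120:300,180:420];cv2.imwrite('pics/s2.png',cv2.resize(im[:,:,::-1],None,fx=3,fy=3))
for c in ('blue','green','orange'): b=blob(f,c,(200,160,400,215));print(c,b)
f=ctrl.grab_frame('top');save(f,'t2.png')"
```

```text
3.85 [ 0.5023 -0.0286  0.0582] F [-0.3 -0.8  1.1] open -0.0
[[ 0.008  0.021  1.   ]
 [-1.     0.002  0.008]
 [-0.002 -1.     0.021]]
blue (array([309.5751073 , 197.45064378]), array([306, 182,   9,  31, 233], dtype=int32))
green (array([260.97260274, 190.09589041]), array([257, 183,   9,  15,  73], dtype=int32))
orange (array([361.53816794, 199.03435115]), array([354, 190,  16,  19, 262], dtype=int32))
```

View pics/s2.png

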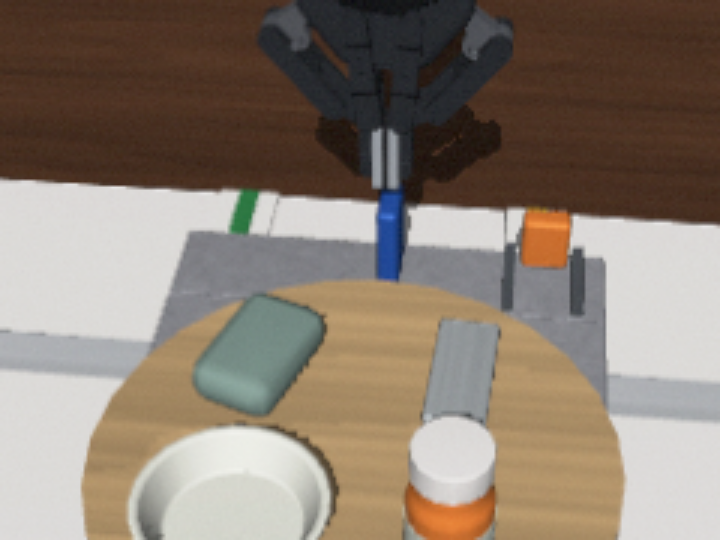

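The carriage hasn't moved: the finger tips at scene pixel (309,182) are level with the top of the tab, not beside it. I'll check the real tip height against the reported TCP.

```bash
python3 -c "
from h import *
f=ctrl.grab_frame('scene')
s=ctrl.sense();print(s['tcp_pos'],proj(f,[s['tcp_pos'],[.505,-.0266,.08],[.505,-.0266,.03],[.502,-.028,.09],[.491,.0576,.063],[.521,-.0266,.08]]).round(1))
g=ctrl.grab_frame('top');print(proj(g,[s['tcp_pos'],[.502,-.028,.09],[.505,-.0266,.08]]).round(1))
a=f['image'][150:230,270:350];b=g['image'][230:330,290:390]
cv2.imwrite('pics/c3.png',np.hstack([cv2.resize(a,(400,400),interpolation=0),cv2.resize(b,(400,400),interpolation=0)])[:,:,::-1])"
```

```text
[ 0.50230536 -0.027834    0.05821602] [[309.7 195.1]
 [310.2 185.6]
 [310.3 209.2]
 [309.5 179.4]
 [362.3 191.7]
 [309.2 191.9]]
[[339.5 284.3]
 [340.1 284.7]
 [338.9 282.4]]
```

View pics/c3.png

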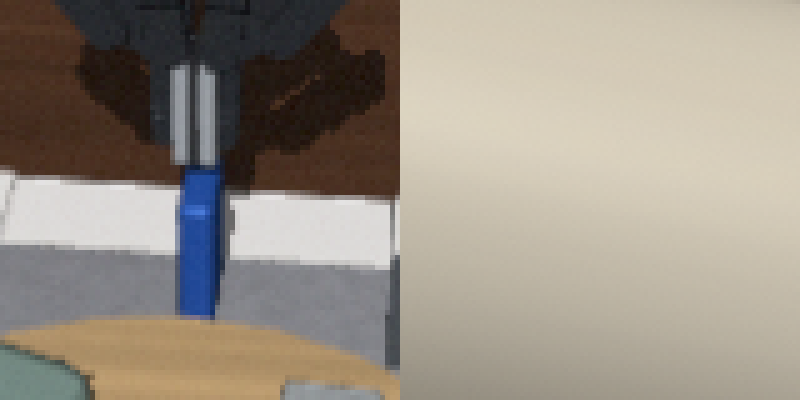

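The tip covers the back of the tab's top face and the force is about zero, so it is hovering over the tab. From the image and the shadow, the true tip height is about 25–30 mm above the reported z. I'll back off to the gap, lower in small steps watching the force, and check by picture.

{"op": "jog_arm", "data": {
  "rows": [
    [0,[-0.012,0,-0.001],0],
    [0,[-0.012,0,-0.001],0],
    [0,[-0.012,0,-0.001],0],
    [0,[0,0.004,0],0],
    [0,[0,0.004,0],0]
  ]
}}

```text
time: 4.47
tcp_pos: [0.4993, 0.0127, 0.0506]
ee_rot: [-0.496, 0.493, -0.503, 0.508]
contact_force: [0.3, 0.4, -1.1]
opening: -0.0002
```

{"op": "jog_arm", "data": {
  "rows": [
    [0,[0,0.004,0],0],
    [0,[0,0,0],0]
  ]
}}

```text
time: 4.63
tcp_pos: [0.4986, 0.0136, 0.045]
ee_rot: [-0.497, 0.493, -0.502, 0.508]
contact_force: [0.5, -0.0, 0.8]
opening: 0.0
```

```bash
python3 st.py; python3 -c "
from h import *
f=ctrl.grab_frame('scene');im=f['image'][130:230,260:400];cv2.imwrite('pics/s3.png',cv2.resize(im[:,:,::-1],None,fx=5,fy=5))
s=ctrl.sense();print(proj(f,np.array(s['tcp_pos'])+[.011,0,0]))"
```

```text
4.63 [0.4986 0.0136 0.045 ] F [ 0.5 -0.   0.8] open 0.0
[[ 0.01   0.021  1.   ]
 [-1.     0.003  0.01 ]
 [-0.003 -1.     0.021]]
[[334.34847255 205.61544783]]
```

View pics/s3.png

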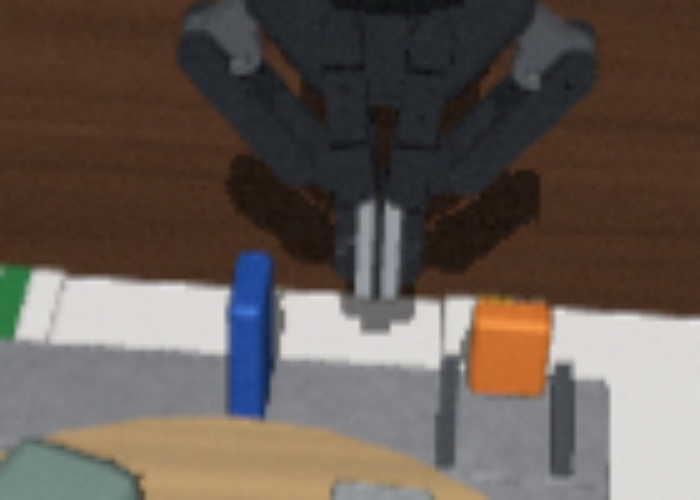

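The tip is at scene row 189.6, while the reported pose predicts 205.6. The fingers are still clear of both the tab and the lock grip. Lowering further is safe, so I'll go down while watching the force.

{"op": "jog_arm", "data": {
  "rows": [
    [0,[0,0.004,0],0],
    [0,[0,0.004,0],0],
    [0,[0,0.004,0],0],
    [0,[0,0.003,0],0],
    [0,[0,0,0],0]
  ]
}}

```text
time: 5.1
tcp_pos: [0.4991, 0.0123, 0.0285]
ee_rot: [-0.496, 0.493, -0.502, 0.508]
contact_force: [-0.2, 0.3, 0.9]
opening: 0.0001
```

```bash
python3 st.py; python3 -c "
from h import *
f=ctrl.grab_frame('scene');im=f['image'][130:230,260:400];cv2.imwrite('pics/s4.png',cv2.resize(im[:,:,::-1],None,fx=5,fy=5))
s=ctrl.sense();print(proj(f,np.array(s['tcp_pos'])+[.011,0,0]))"
```

```text
5.1 [0.4991 0.0123 0.0285] F [-0.2  0.3  0.9] open 0.0001
[[ 0.008  0.021  1.   ]
 [-1.     0.003  0.008]
 [-0.002 -1.     0.021]]
[[333.27442345 213.26699058]]
```

View pics/s4.png

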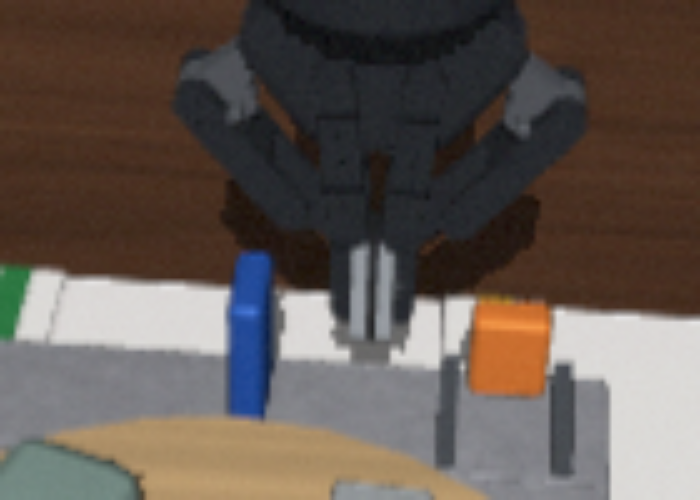

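The tip is now at row 198, a true height of about 58 mm, in the clear gap between tab and grip with no contact. The offset of about 30 mm is consistent, so I'll use it. I'll go about 10 mm lower and push.

{"op": "jog_arm", "data": {
  "rows": [
    [0,[0,0.004,0],0],
    [0,[0,0.004,0],0],
    [0,[0.003,0.001,0],0],
    [0,[0.003,0.0,0],0],
    [0,[0.003,0,0],0]
  ]
}}

```text
time: 5.57
tcp_pos: [0.4996, 0.0029, 0.0189]
ee_rot: [-0.496, 0.493, -0.502, 0.508]
contact_force: [-0.3, 0.7, 0.1]
opening: -0.0001
```

{"op": "jog_arm", "data": {
  "rows": [
    [0,[0.003,0.001,0],0],
    [0,[0.003,0,0],0],
    [0,[0.003,0.001,0],0],
    [0,[0.003,0,0],0],
    [0,[0.003,0,0],0]
  ]
}}

```text
time: 5.98
tcp_pos: [0.5002, -0.013, 0.0172]
ee_rot: [-0.496, 0.494, -0.502, 0.509]
contact_force: [-0.2, 4.0, -0.2]
opening: -0.0001
```

```bash
python3 st.py;cat > sc.py <<'E'
from h import *
RNG["orange"]=((5,130,120),(16,255,255))
f=ctrl.grab_frame('scene')
for c,z in(('blue',.055),('green',.013),('orange',.05)):
    b=blob(f,c,(180,160,400,222))
    if b: print(c,b[0].round(1),b[1],ray(f,[b[0]],z)[0].round(4))
E
python3 sc.py
```

```text
5.98 [ 0.5002 -0.013   0.0172] F [-0.2  4.  -0.2] open -0.0001
[[ 0.008  0.022  1.   ]
 [-1.     0.004  0.008]
 [-0.004 -1.     0.022]]
blue [305.8 197. ] [302 180   9  33 248] [ 0.504 -0.034  0.055]
green [261. 190.] [257 183   9  15  75] [ 0.4418 -0.1231  0.013 ]
orange [358.  198.8] [350 189  17  20 280] [0.4941 0.0516 0.05  ]
```

In contact: the force is 4 N and the carriage has moved about 6 mm. I'll keep sliding it steadily.

{"op": "jog_arm", "data": {
  "rows": [
    [0,[0.004,0,0],0],
    [0,[0.004,0,0],0],
    [0,[0.004,0,0],0],
    [0,[0.004,0,0],0],
    [0,[0.004,0,0],0]
  ]
}}

```text
time: 6.45
tcp_pos: [0.5001, -0.0339, 0.0172]
ee_rot: [-0.496, 0.494, -0.502, 0.509]
contact_force: [-1.6, 2.8, 1.8]
opening: -0.0002
```

{"op": "jog_arm", "data": {
  "rows": [
    [0,[0.004,0,0],0],
    [0,[0.004,0,0],0],
    [0,[0.004,0,0],0],
    [0,[0.004,0,0],0],
    [0,[0.004,0,0],0]
  ]
}}

```text
time: 6.87
tcp_pos: [0.5, -0.0562, 0.0172]
ee_rot: [-0.496, 0.494, -0.502, 0.509]
contact_force: [-1.0, 3.4, 2.2]
opening: 0.0
```

{"op": "jog_arm", "data": {
  "rows": [
    [0,[0.004,0,0],0],
    [0,[0.004,0,0],0],
    [0,[0.004,0,0],0],
    [0,[0.003,0,0],0],
    [0,[0.002,0,0],0]
  ]
}}

```text
time: 7.28
tcp_pos: [0.4999, -0.0758, 0.0172]
ee_rot: [-0.496, 0.494, -0.502, 0.508]
contact_force: [-0.8, 3.8, 1.6]
opening: 0.0
```

```bash
python3 st.py;python3 sc.py
```

```text
7.28 [ 0.4999 -0.0758  0.0172] F [-0.8  3.8  1.6] open 0.0
[[ 0.008  0.02   1.   ]
 [-1.     0.005  0.008]
 [-0.005 -1.     0.02 ]]
blue [267.9 194.8] [263 179  11  32 252] [ 0.5044 -0.0968  0.055 ]
green [260.2 191. ] [257 183   7  15  54] [ 0.4447 -0.1242  0.013 ]
orange [320.  196.2] [313 187  15  19 276] [ 0.4935 -0.0116  0.05  ]
```

{"op": "jog_arm", "data": {
  "rows": [
    [0,[0.004,0,0],0],
    [0,[0.004,0,0],0],
    [0,[0.004,0,0],0],
    [0,[0.004,0,0],0],
    [0,[0.004,0,0],0]
  ]
}}

```text
time: 7.75
tcp_pos: [0.5, -0.0967, 0.017]
ee_rot: [-0.496, 0.494, -0.501, 0.509]
contact_force: [-0.6, 4.3, 1.4]
opening: 0.0002
```

{"op": "jog_arm", "data": {
  "rows": [
    [0,[0.003,0,0],0],
    [0,[0.002,0,0],0],
    [0,[0.001,0,0],0],
    [0,[0,0,0],0]
  ]
}}

```text
time: 8.08
tcp_pos: [0.5001, -0.1045, 0.0169]
ee_rot: [-0.496, 0.494, -0.502, 0.508]
contact_force: [-0.1, 3.9, 3.3]
opening: 0.0003
```

```bash
python3 st.py;python3 sc.py
```

```text
8.08 [ 0.5001 -0.1045  0.0169] F [-0.1  3.9  3.3] open 0.0003
[[ 0.008  0.02   1.   ]
 [-1.     0.005  0.008]
 [-0.005 -1.     0.02 ]]
blue [250.4 194. ] [245 178  12  32 259] [ 0.5052 -0.1259  0.055 ]
orange [303.  195.1] [296 186  15  19 277] [ 0.4935 -0.0399  0.05  ]
```

The carriage has moved about -97.5 mm against the -96 mm wanted. I'll back off and check from the top camera.

{"op": "jog_arm", "data": {
  "rows": [
    [0,[-0.008,0,0],0],
    [0,[-0.008,0,-0.005],0],
    [0,[-0.003,0,-0.02],0],
    [0,[0,0,-0.03],0],
    [0,[0,-0.005,-0.03],0]
  ]
}}

```text
time: 8.55
tcp_pos: [0.4169, -0.0848, 0.0203]
ee_rot: [-0.496, 0.492, -0.503, 0.509]
contact_force: [-0.1, -0.5, 0.8]
opening: -0.0003
```

{"op": "jog_arm", "data": {
  "rows": [
    [0,[-0.03,-0.02,-0.025],0],
    [0,[-0.035,-0.01,-0.01],0],
    [0,[0,0,0],0]
  ]
}}

```text
time: 8.8
tcp_pos: [0.3749, -0.02, 0.0465]
ee_rot: [-0.496, 0.494, -0.503, 0.507]
contact_force: [0.2, -0.7, -0.2]
opening: 0.0002
```

```bash
python3 st.py;python3 m.py; python3 sc.py; python3 -c "
from h import *
a=ctrl.grab_frame('top')['image'];b=ctrl.grab_frame('scene')['image']
cv2.imwrite('pics/v9.png',np.hstack([cv2.resize(a[100:360,150:550],(400,260)),cv2.resize(b[100:360,120:520],(400,260))])[:,:,::-1])"
```

```text
8.8 [ 0.3749 -0.02    0.0465] F [ 0.2 -0.7 -0.2] open 0.0002
[[ 0.006  0.021  1.   ]
 [-1.     0.002  0.006]
 [-0.002 -1.     0.021]]
blue [410.4 283.8] [406 273   9  23 181] [ 0.5047 -0.1234  0.08  ]
green [400.9 335.4] [400 330   4   9  18] [ 0.4277 -0.121   0.013 ]
red [404.5 308. ] [404 301   2  15  30] [ 0.469  -0.1241  0.025 ]
yellow [282.8 324. ] [280 312   6  25 129] [0.4414 0.0546 0.013 ]
blue [250.8 193. ] [245 177  12  33 288] [ 0.5024 -0.1259  0.055 ]
green [262.4 188.8] [260 183   6  15  35] [ 0.4382 -0.1212  0.013 ]
orange [303.  195.1] [296 186  15  19 277] [ 0.4935 -0.0399  0.05  ]
```

View pics/v9.png

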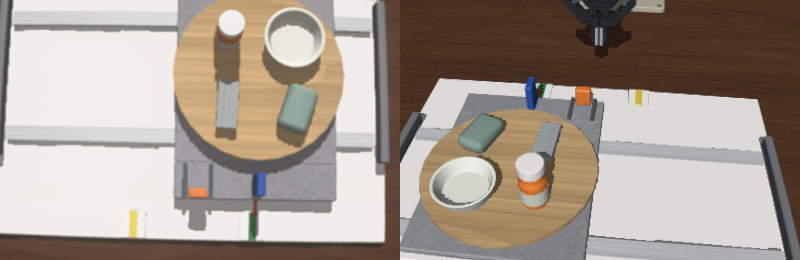

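The picture shows the pointer over the green stripe at left-panel (255,210): pointer y is -0.124 against stripe y -0.1225, so 1.6 mm off with 6 mm allowed. Everything is standing undisturbed. Next I'll push the lock grip (y≈-0.0395) in +x.

{"op": "jog_arm", "data": {
  "rows": [
    [0,[0.01,0.014,0.02],0],
    [0,[0.009,0.014,0.02],0],
    [0,[0,0,0.02],0],
    [0,[0,0,0.01],0],
    [0,[0,0,0],0]
  ]
}}

```text
time: 9.42
tcp_pos: [0.4529, -0.0479, 0.0173]
ee_rot: [0.495, -0.493, 0.506, -0.505]
contact_force: [0.3, 0.6, 0.2]
opening: 0.0001
```

```bash
python3 st.py;python3 m.py|grep -E "blue|red"; python3 sc.py;python3 -c "
from h import *
f=ctrl.grab_frame('scene');im=f['image'][140:230,230:370];cv2.imwrite('pics/s10.png',cv2.resize(im[:,:,::-1],None,fx=5,fy=5))"
```

```text
9.42 [ 0.4529 -0.0479  0.0173] F [0.3 0.6 0.2] open 0.0001
[[ 0.001  0.023  1.   ]
 [-1.    -0.002  0.001]
 [ 0.002 -1.     0.023]]
blue [410.4 283.8] [406 273   9  23 181] [ 0.5047 -0.1234  0.08  ]
red [404.6 305.5] [404 301   3  11  22] [ 0.4726 -0.1242  0.025 ]
blue [250.7 192.9] [245 177  12  33 287] [ 0.5023 -0.126   0.055 ]
green [262.4 188.9] [260 183   6  15  36] [ 0.4384 -0.1212  0.013 ]
orange [303.  195.1] [296 186  15  19 277] [ 0.4935 -0.0399  0.05  ]
```

View pics/s10.png

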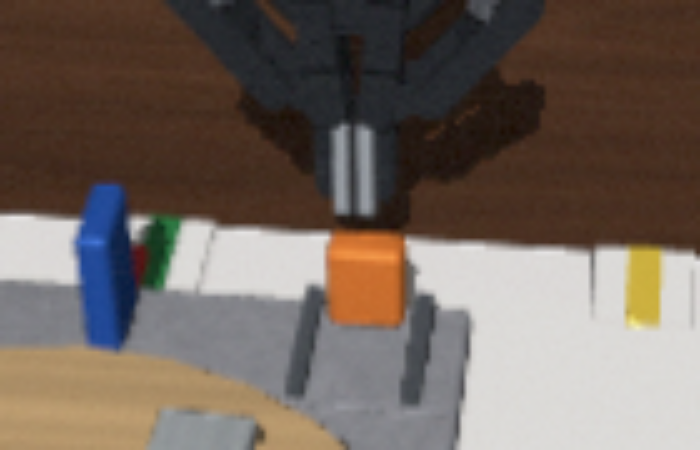

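The tip sits in front of the grip at a true height of about 51 mm, and 8 mm off to the side. I'll correct that, then push.

{"op": "jog_arm", "data": {
  "rows": [
    [0,[-0.006,0.003,0],0],
    [0,[-0.001,0.002,0.004],0],
    [0,[0,0,0.004],0],
    [0,[0,0,0.004],0],
    [0,[0,0,0.003],0]
  ]
}}

```text
time: 9.98
tcp_pos: [0.4642, -0.0393, 0.0117]
ee_rot: [0.495, -0.494, 0.505, -0.505]
contact_force: [0.0, -0.3, 0.1]
opening: -0.0001
```

{"op": "jog_arm", "data": {
  "rows": [
    [0,[0,0,0.003],0],
    [0,[0,0,0.003],0],
    [0,[0,0,0.003],0],
    [0,[0,0,0.003],0],
    [0,[0,0,0.003],0]
  ]
}}

```text
time: 10.4
tcp_pos: [0.4804, -0.0392, 0.0123]
ee_rot: [0.496, -0.494, 0.505, -0.505]
contact_force: [-2.0, -0.0, 1.1]
opening: 0.0002
```

```bash
python3 sc.py
```

```text
blue [250.7 192.8] [245 177  12  33 286] [ 0.5021 -0.126   0.055 ]
green [262.7 188.6] [260 183   6  15  33] [ 0.4375 -0.1209  0.013 ]
orange [302.2 198.1] [295 189  16  19 271] [ 0.5014 -0.0404  0.05  ]
```

Contact: the grip has moved about 8 mm at 2 N. I'll continue to the end stop.

{"op": "jog_arm", "data": {
  "rows": [
    [0,[0,0,0.003],0],
    [0,[0,0,0.003],0],
    [0,[0,0,0.003],0],
    [0,[0,0,0.003],0],
    [0,[0,0,0.002],0]
  ]
}}

```text
time: 10.87
tcp_pos: [0.4954, -0.0393, 0.0122]
ee_rot: [0.496, -0.495, 0.505, -0.504]
contact_force: [-3.3, -0.8, 1.3]
opening: -0.0001
```

{"op": "jog_arm", "data": {
  "rows": [
    [0,[0,0,0.002],0],
    [0,[0,0,0.002],0],
    [0,[0,0,0.002],0],
    [0,[0,0,0.002],0]
  ]
}}

```text
time: 11.2
tcp_pos: [0.5013, -0.0391, 0.0116]
ee_rot: [0.498, -0.496, 0.503, -0.503]
contact_force: [-20.3, -0.3, 13.5]
opening: -0.0002
```

```bash
python3 sc.py
```

```text
blue [250.8 193. ] [245 177  12  33 289] [ 0.5024 -0.1259  0.055 ]
green [262.6 188.9] [260 183   6  15  34] [ 0.4385 -0.1209  0.013 ]
orange [300.6 206.4] [293 197  16  20 291] [ 0.5223 -0.0406  0.05  ]
```

The force rose to 20 N after about 29 mm of travel, so this is the end stop. I'll back off and verify.

{"op": "jog_arm", "data": {
  "rows": [
    [0,[0,0,-0.01],0],
    [0,[0,0,-0.03],0],
    [0,[0,0,-0.03],0],
    [0,[0,-0.02,-0.03],0],
    [0,[0,-0.02,-0.02],0]
  ]
}}

```text
time: 11.67
tcp_pos: [0.3791, -0.0388, 0.0475]
ee_rot: [-0.498, 0.497, -0.502, 0.503]
contact_force: [0.7, -0.2, 0.4]
opening: 0.0002
```

{"op": "jog_arm", "data": {
  "rows": [
    [0,[0,-0.02,0],0],
    [0,[0,-0.02,0],0],
    [0,[0,0,0],0],
    [0,[0,0,0],0]
  ]
}}

```text
time: 12.0
tcp_pos: [0.3779, -0.039, 0.0924]
ee_rot: [0.497, -0.495, 0.504, -0.504]
contact_force: [-1.0, 0.6, -0.1]
opening: -0.0
```

```bash
python3 st.py; python3 m.py; python3 sc.py; python3 -c "
from h import *
RNG['orange']=((5,130,120),(16,255,255))
f=ctrl.grab_frame('top');b=blob(f,'orange',(320,255,380,300));print(b,ray(f,[b[0]],.063) if b else 0)
a=f['image'];b=ctrl.grab_frame('scene')['image']
cv2.imwrite('pics/v11.png',np.hstack([cv2.resize(a[100:360,150:550],(400,260)),cv2.resize(b[100:360,120:520],(400,260))])[:,:,::-1])"
```

```text
12.0 [ 0.3779 -0.039   0.0924] F [-1.   0.6 -0.1] open -0.0
[[ 0.002  0.017  1.   ]
 [-1.    -0.002  0.002]
 [ 0.002 -1.     0.017]]
blue [410.4 283.8] [406 273   9  23 181] [ 0.5046 -0.1235  0.08  ]
green [400.9 335.8] [400 331   4   8  17] [ 0.4273 -0.1211  0.013 ]
red [404.5 308. ] [404 301   2  15  30] [ 0.469  -0.1241  0.025 ]
yellow [282.8 324. ] [280 312   6  25 129] [0.4414 0.0546 0.013 ]
blue [250.8 193. ] [245 177  12  33 289] [ 0.5024 -0.1259  0.055 ]
green [262.2 189. ] [260 183   6  15  40] [ 0.4389 -0.1214  0.013 ]
orange [300.6 206.5] [293 198  16  19 284] [ 0.5227 -0.0405  0.05  ]
(array([348.17105263, 272.00657895]), array([340, 268,  18,   9, 152], dtype=int32)) [[ 0.51958628 -0.0394742   0.063     ]]
```

View pics/v11.png

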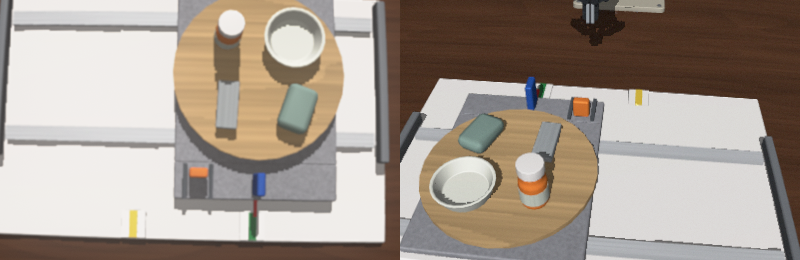

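The picture shows the grip home at left-panel (199,172), the pointer on the green stripe, all four things standing, and the gripper clear.

```bash
python3 -c "
from station import ctrl
print(ctrl.close_job())"
```

```text
the job is handed in; nothing more can be done
None
```

The job is done and handed in at about 12 s of robot time. I slid the carriage about 97 mm towards -y with a push of about 4 N on the blue tab. Then I pushed the orange lock grip towards the turntable until the end stop stopped it.

**Last checks**
- **Pointer:** it is at y = -0.124 m and the green stripe's centre is at -0.1225 m, so it is about 1.6 mm off with 6 mm allowed. It did not move when I pushed the lock.
- **Lock:** the grip travelled about 28–29 mm by both cameras, and the force rose to about 20 N at the stop.
- **Things on the turntable:** all four are standing undisturbed, and the gripper was clear of everything.

**What disagreed:** the fingertips appeared in the scene camera about 30 mm higher than the reported tool height. Because of this, my first push passed just above the tab; I felt no contact and the carriage did not move. I then lowered the tool by what the camera showed. I never found the cause of the offset.

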